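# Find the heavy side of the picture wheel

## Task

Push the sloping stand with the picture wheel fully home into the corner of the wooden fence on the cutting mat, square and flush against both battens. Then turn the wheel by its knob to feel which side is heavy, and bring the heavy side to the lowest place on the slope, so that a counterweight can be stuck on at the top. Finish still gripping the knob and holding the wheel there, the stand still flush in the corner, and leave everything else on the table where it is.

Things in the scene. Friction and masses are not known exactly. Their poses are not given: they have to be found in the camera images.
- corner: Fixed corner fence: two pale battens 30 x 30 mm (tops 33 mm above the table) on a fixed green cutting mat 3 mm thick. Origin: inside corner where they meet, table height. x points away from the robot: the far batten's inner face is x = 0 and it runs from y = 30 to -295 mm. y points left: the left batten's inner face is y = 0 and it runs from x = 0 to -270 mm. The stand goes at x < 0, y < 0.
- stand_base (a point): Loose plywood wedge stand carrying the wheel, 1.2 kg in all, on four 3 mm slippery glides: 3 to 5 N slides it. Point: centre of its underside; x towards its tall back, z up. Footprint 220 x 220 mm. Front face (x = -110) reaches up to 30 mm, then a flat ledge 25 mm deep; from there the top slopes up at 35 degrees to 166 mm at the back. Upright flat sides at y = -110 and 110, as high as the slope.
- stand_corner (a point): The stand's back left bottom corner, at (110, 110, 0) mm from stand_base, same axes. With the stand home it meets the fence's inside corner (3 mm up, on the mat).
- slope: The stand's sloping board. Origin: on its upper face, on the wheel's axis, (12.5, 0, 98) mm from stand_base. x points straight up the slope (so -x is down the slope), y left, z out of the board along the wheel's axis, which leans 35 degrees from vertical towards the stand's front.
- wheel (a joint): Turn of the wheel in rad, anticlockwise positive for someone facing it (about slope z), without end. Its zero says nothing about the heavy side. Starts between -0.5 and 0.5. The felt bearing rubs with about 0.18 N m whichever way it turns, so the wheel stays where it is left.
- wheel_mid (a point): Centre of the wheel, on its axis, 18 mm off the sloping board: a closed wooden disc 160 mm across, 24 mm thick, with twelve like prints. A battery pack is shut in 55 mm off the axis, on a side that cannot be seen and differs every time, at the start at least 25 degrees away from lowest. It pulls its side down the slope with up to 0.10 to 0.15 N m about the axis (none when lowest or highest).
- knob: Round wooden knob fixed to the wheel on its axis: a foot 52 mm across and 4 mm thick on the wheel's face, then a plain cylinder 42 mm across, top 44 mm above the face. Origin: on the wheel's face on the axis; z along the axis, outwards.
- knob_grip (a point): Where to grip the knob: on the axis, 26 mm above the wheel's face, 56 mm off the sloping board and 18 mm below the knob's top; z along the axis, outwards.
- scissors_mid (a point): A bystander to leave alone: scissors, 200 mm long, lying flat; the point is its middle.
- knife_mid (a point): A bystander to leave alone: a blue snap-off craft knife, 165 mm long, lying flat; the point is its middle.
- glue_stick_mid (a point): A bystander to leave alone: an upright glue stick, 30 mm across and 92 mm tall; the point is its middle.
- paper_cup_mid (a point): A bystander to leave alone: an upright paper cup, 78 mm across and 92 mm tall; the point is its middle.
- tape_mid (a point): A bystander to leave alone: a roll of masking tape lying flat, 100 mm across and 24 mm tall; the point is its middle.
- offcut_mid (a point): A bystander to leave alone: a grey board offcut, 130 x 70 x 5 mm; the point is its middle.

How it is judged:
By the outcome, as a careful person would: the job done as asked, in the order asked, and still so for the second after the job is handed in, while the arm keeps its last pose, push and grip.
It also fails if it takes over 72 s, if anything falls off the work surface, if the arm or the gripper's body presses on something with over 40 N, if the wrist force passes 120 N, or if a joint passes its speed limit or range.

## Robot

A 6-joint arm with a two-finger parallel gripper is mounted at the origin on the work surface. World frame = base frame: x ahead of the robot, y to its left, z up, the work surface at z = 0. Lengths are in m, angles in rad, forces in N, time in s.
With the tool pointing down it reaches from about 0.3 to 0.875 m from the base axis. Payload 6.4 kg.
Tool frame: the origin (TCP) lies between the finger pads; the fingertips stand 19 mm ahead of it and the grasp point (between the pads) is the TCP (ctrl.tips_ahead is the z of the fingertips in the tool frame, in m); z points along the fingers, y is the line along which they close (so a half turn about z gives the same grasp; the last joint's range is limited). The gripper opens to 85 mm and grips with 20 to 120 N. Pads are 22 mm wide; open, the fingers measure 114 mm over their backs; the gripper's body (76 mm by 85 mm) begins 54 mm behind the grasp point. The pads swing forward as they close: fully open they stand 13 mm farther back than shut.
Start: joints at [1.089, 0.181, 1.607, -0, 1.354, -0.206], TCP at [0.157, 0.553, 0.25] pointing down, gripper open.
Joint ranges: [-2.99, 2.99], [-0.89, 2.07], [0.3, 2.58], [-1.14, 4.28], [0, 2.63], [-3.12, 3.12]. Speed limits (rad/s): [2.57, 2.57, 3.01, 3.14, 3.14, 3.14].

## Interface

Orientations are given as a unit quaternion [w, x, y, z].
In Python, from bench import readout, vision, ctrl gives the robot as it stands.
- The arm moves only by the tool play_rows, never from a script. Its arguments are lists of equal length, an entry for each row: "xyz": the shift along the tool's x, y, z in mm, a list of three; "rot": the turn, a rotation vector about the tool's x, y, z in rad, a list of three; "grip": the opening, from 0 (shut) to 1 (fully open). In form: {"xyz": [[x, y, z], ...], "rot": [[rx, ry, rz], ...], "grip": [grip, ...]}. A call has exactly 10 rows; each row is the pose to reach, as a shift and turn from the pose commanded when the call began, along the tool's axes at that moment; what a row does not reach only later rows make up. A row lasts 1/8 s, in which the tool goes at most 62.5 mm and 10.7 degrees, less where a joint would pass 70% of its speed; a pose out of reach is approached as far as the arm can. A call with a gripper value outside its range is refused whole. The fingers move at their own pace and stop on an object; the grip force is fixed at half the most. Time passes only in rows, so rows that repeat a pose let the fingers close, or fill a call up. It gives the time, the measured TCP pose, the force, the opening and the grip force at its end, in the units of the state.
- readout.get_obs(): the state, without advancing time (a new reading comes with each control period).
- vision.camera(name): name is "scene" or "top"; returns a dict with "color" (400x640x3 uint8, red, green, blue), "depth" (400x640 float32, m along the optical axis (not along the pixel's ray), 0 where there is no reading), "camera_matrix" (3x3 intrinsics, pixels), "k1" (the pictures are not rectified: a ray, as slopes to the right and down, at radius r is drawn at 1 + k1 r^2 times it, then the intrinsics apply), "extrinsics" (4x4, takes a point from camera to world coordinates). Camera axes: x right, y down, z forward; pixel columns grow to the right and rows downward; lengths in m; the calibration is good to about 2 mm. A picture is of the moment at which its call begins.
- ctrl.hand_in(): hands the job in; it is judged then, once.
The state is a dict: "time_s": time; "q": joint angles; "dq": joint speeds; "joint_efforts": joint torques, N m; "eef_pos": TCP position; "eef_rot": TCP orientation; "wrist_force": force on the tool from outside, world axes, zero at the start; "torque": the same for the moment, N m; "opening": opening from 0.0 (shut) to 1.0 (fully open); "grasp_force": force on a finger pad.
Only numpy, scipy, OpenCV 4.12 (cv2) and the standard library are available. Lean on these libraries where they do the work, as an engineer would, in place of code of your own. Each camera call takes 0.05 s, during which the arm holds its last target. There are 200 camera calls.

## Working session

There is one attempt and no reset: what is moved stays moved. The work goes in short steps, Python scripts to look and compute and a tool call to move; the robot and the scene stay as the last step left them, time stands still between calls to the robot, and variables do not carry over. Pictures are saved under pics/ and viewed, at most 10 in all, crops included, and the job is handed in when it is done.

Besides the shell and the picture viewer there is one more tool, called after "Request:" as name(argument=value, ...) on one line, values as JSON. play_rows: Moves the arm, as the interface text tells. Its arguments: {"type":"object","properties":{"xyz":{"type":"array","items":{"type":"array","items":{"type":"number"}}},"rot":{"type":"array","items":{"type":"array","items":{"type":"number"}}},"grip":{"type":"array","items":{"type":"number"}}},"required":["xyz","rot","grip"]}

```bash
mkdir -p pics; ls; python3 - <<'E'
from bench import readout, vision, ctrl
import cv2,numpy as np
for n in("scene","top"):
    c=vision.camera(n); cv2.imwrite(f"pics/{n}0.png",c["color"][:,:,::-1]); np.savez(f"{n}0.npz",**c)
    print(n,c["camera_matrix"],c["k1"],c["extrinsics"])
print(readout.get_obs()); print(ctrl.tips_ahead)
E
```

```text
pics
scene [[516.25681188   0.         327.20751953]
 [  0.         516.25681188 202.80543439]
 [  0.           0.           1.        ]] -0.06224663209986982 [[ 0.35250117  0.53510292 -0.76772899  1.5817006 ]
 [ 0.93557489 -0.21995366  0.27626076 -0.40873034]
 [-0.02103686 -0.8156502  -0.57816278  0.89484321]
 [ 0.          0.          0.          1.        ]]
top [[497.51608399   0.         318.06712499]
 [  0.         497.51608399 204.58225955]
 [  0.           0.           1.        ]] -0.07971643187502779 [[ 0.02276984 -0.99708591  0.07280953  0.43628977]
 [-0.9996034  -0.02149913  0.01818893 -0.05700925]
 [-0.01657059 -0.07319482 -0.99717999  1.41056526]
 [ 0.          0.          0.          1.        ]]
{'time_s': 0.1, 'q': array([ 1.08871024e+00,  1.81523042e-01,  1.60791836e+00,  2.71056256e-06,
        1.35385607e+00, -2.06309257e-01]), 'dq': array([-0.00040553, -0.00015911, -0.00216287, -0.00055745,  0.00044574,
       -0.00124188]), 'joint_efforts': array([-1.63137361e-04, -4.45879018e+01, -3.52232194e+01, -2.50359481e-04,
        4.24288010e-03,  1.42163009e-05]), 'eef_pos': array([0.15632394, 0.5528315 , 0.24943759]), 'eef_rot': array([-2.88884187e-04,  1.37452119e-01,  9.90508046e-01, -8.01966675e-04]), 'wrist_force': array([-0.24875046, -0.15015523, -0.60468363]), 'torque': array([ 0.01853778, -0.03380278,  0.04379773]), 'grasp_force': 0.0, 'opening': 0.9991079583130349}
0.019
```

View pics/scene0.png

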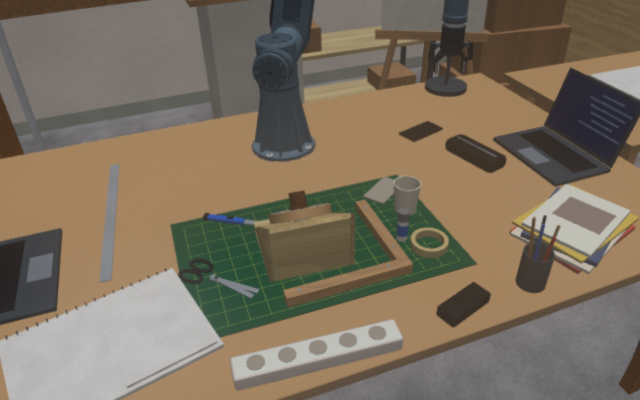

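View pics/top0.png

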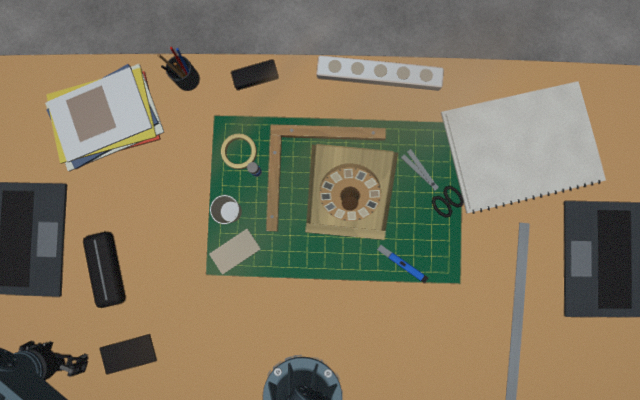

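The scene view shows the stand left of the fence corner (corner at about 410,268). The top view shows the fence's inside corner at (279,136), with the stand spanning (312,145)–(393,238) and the wheel centre at (350,192). The knife is at (402,263) and the scissors at (432,180).

```bash
cat > h.py <<'E'
import numpy as np,cv2
def cloud(c):
    K=c["camera_matrix"];k1=float(c["k1"]);d=c["depth"]
    h,w=d.shape;u,v=np.meshgrid(np.arange(w),np.arange(h))
    p=cv2.undistortPoints(np.stack([u,v],-1).reshape(-1,1,2).astype(np.float64),K,np.array([k1,0,0,0.])).reshape(h,w,2)
    P=np.concatenate([p*d[...,None],d[...,None]],-1)
    T=c["extrinsics"];W=P@T[:3,:3].T+T[:3,3]
    W[d==0]=np.nan
    return W
def px2z(c,uv,z):
    p=cv2.undistortPoints(np.array(uv,float).reshape(-1,1,2),c["camera_matrix"],np.array([float(c["k1"]),0,0,0.])).reshape(-1,2)
    T=c["extrinsics"];r=np.c_[p,np.ones(len(p))]@T[:3,:3].T
    return T[:3,3]+r*((z-T[2,3])/r[:,2])[:,None]
E
python3 - <<'E'
from h import *
c=dict(np.load("top0.npz")); W=cloud(c)
img=c["color"][:,:,::-1].copy()
sub=W[120:280,210:460].reshape(-1,3)
z=W[...,2]
for n,(u,v) in dict(mat=(430,250),bat1=(330,132),bat2=(274,190),stand_top=(350,150),knob=(350,200),cup=(225,209),tape=(225,152),glue=(254,169)).items(): print(n,W[v,u].round(4))
# slope plane fit: board region excluding wheel
m=np.zeros(z.shape,bool); m[140:240,305:395]=1
P=W[m&(z>0.06)]
print(len(P))
# RANSAC plane with normal tilted 35
best=None;rng=np.random.default_rng(0)
for i in range(400):
    a,b,d=P[rng.choice(len(P),3,False)];n=np.cross(b-a,d-a);L=np.linalg.norm(n)
    if L<1e-6: continue
    n/=L; n*=np.sign(n[2])
    if abs(np.degrees(np.arccos(n[2]))-35)>4: continue
    k=(abs((P-a)@n)<.003).sum()
    if best is None or k>best[0]: best=(k,n,a)
k,n,a=best;Q=P[abs((P-a)@n)<.003];cc=Q.mean(0);n=np.linalg.svd(Q-cc)[2][2];n*=np.sign(n[2])
print(k,n,np.degrees(np.arccos(n[2])),"yaw",np.degrees(np.arctan2(-n[1],-n[0])),cc)
crop=img[105:290,200:470];cv2.imwrite("pics/topcrop.png",cv2.resize(crop,None,fx=2.95,fy=2.95,interpolation=cv2.INTER_CUBIC))
E
```

```text
mat [ 0.4174 -0.35    0.0032]
bat1 [ 0.742  -0.0608  0.0334]
bat2 [0.5749 0.0918 0.0337]
stand_top [ 0.668  -0.1121  0.1625]
knob [ 0.5402 -0.114   0.1681]
cup [0.5207 0.2338 0.0032]
tape [0.6815 0.2358 0.0229]
glue [0.6245 0.141  0.0923]
5670
2231 [-0.57368615  0.04384203  0.81790102] 35.12477344119384 yaw -4.370142566317538 [ 0.61924111 -0.11856789  0.13222344]
```

View pics/topcrop.png

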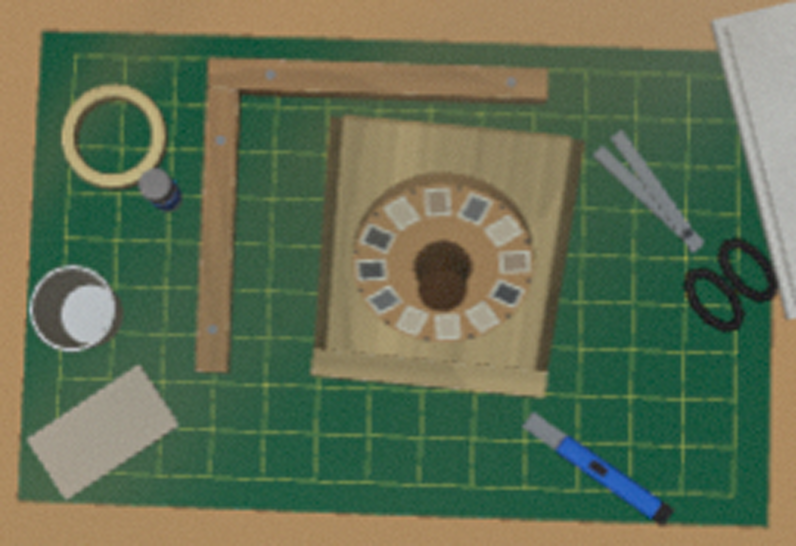

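The enlarged view shows the stand yawed slightly clockwise relative to the fence. The gap is about 30 mm on the left and about 10–15 mm to the far batten. Next I'll fit both poses.

```bash
cat >> h.py <<'E'
def fit(c):
    W=cloud(c);z=W[...,2]; v,u=np.mgrid[:400,:640]
    r={}
    def band(sel,ax):   # inner-edge + direction of a batten top
        P=W[sel&(abs(z-.0335)<.006)][:,:2]
        for _ in range(3):
            cc=np.median(P,0);e=np.linalg.svd(P-P.mean(0),full_matrices=False)[2][0];n=np.array([-e[1],e[0]])
            s=(P-P.mean(0))@n; P=P[abs(s)<.02]
        s=(P-P.mean(0))@n
        mid=P.mean(0)+n*(np.percentile(s,3)+np.percentile(s,97))/2
        return mid,e*np.sign(e[ax]),np.percentile(s,97)-np.percentile(s,3),len(P)
    m1=(u>292)&(u<384)&(v>122)&(v<142); m2=(u>264)&(u<285)&(v>148)&(v<228)
    r["far"]=band(m1,1); r["left"]=band(m2,0)
    return r,W
E
python3 - <<'E'
from h import *
c=dict(np.load("top0.npz")); r,W=fit(c); z=W[...,2]
for k in r: print(k,r[k],np.degrees(np.arctan2(r[k][1][1],r[k][1][0])))
m1,e1=r["far"][:2];m2,e2=r["left"][:2]
# inner faces: offset 15mm
nx=e2; ny=e1
A=np.array([e1,-e2]).T
p1=m1-15e-3*e2; p2=m2-15e-3*e1
t=np.linalg.solve(A,p2-p1); print("corner",p1+t[0]*e1)
n=np.array([-.573686,.043842,.817901]);a=np.array([.61924,-.118568,.132223])
v,u=np.mgrid[:400,:640]; m=(u>305)&(u<395)&(v>140)&(v<240)
h=(W-a)@n
for nm,lo,hi in(("face",.027,.034),("knobtop",.069,.080)):
    s=m&(h>lo)&(h<hi);P=W[s]
    # circle fit in-plane
    ex=np.array([0,0,1])-n*n[2];ex/=np.linalg.norm(ex);ey=np.cross(n,ex)
    q=np.c_[(P-a)@ex,(P-a)@ey].astype(np.float32);(x,y),R=cv2.minEnclosingCircle(q)
    med=np.percentile(q,[2,98],axis=0)
    H=np.median(h[s]);print(nm,s.sum(),H,R,med, "ctr",a+ex*x+ey*y+n*H, a+ex*med[:,0].mean()+ey*med[:,1].mean()+n*H)
# stand top-back edge & sides from slope board
s=m&(abs(h)<.003);print("board pts",s.sum())
P=W[s]; q=np.c_[(P-a)@ex,(P-a)@ey].astype(np.float32); print(cv2.minAreaRect(q))
o=cv2.minAreaRect(q)[0]; print(a+ex*o[0]+ey*o[1], ex,ey)
E
```

```text
far (array([ 0.74444982, -0.08410009]), array([0.01142662, 0.99993471]), np.float64(0.029157342917476407), 946) 89.34528862183072
left (array([0.58131837, 0.0941658 ]), array([ 0.99988922, -0.01488457]), np.float64(0.028624821257360794), 810) -0.8528546625996037
corner [0.7312891  0.07693174]
face 1929 0.030502238366247093 0.0809766948223114 [[-0.12462922 -0.07188787]
 [ 0.02007182  0.07030622]] ctr [ 0.55817205 -0.11669552  0.12658209] [ 0.55904655 -0.11476106  0.12709178]
knobtop 194 0.07408485088479336 0.0218326635658741 [[-0.0716456  -0.020597  ]
 [-0.03389005  0.01690404]] ctr [ 0.53256487 -0.11378868  0.161751  ] [ 0.53356448 -0.1138724   0.16245662]
board pts 3137
((-0.0804273784160614, -0.0007849931716918945), (0.2930660843849182, 0.2184729129076004), 0.5779028534889221)
[ 0.55358981 -0.11433819  0.08594838] [ 0.81552295 -0.06232357  0.5753591 ] [0.0761994 0.9970925 0.       ]
```

```bash
cat >> h.py <<'E'
from scipy.spatial.transform import Rotation as Ro
def frame(yaw,roll=0):
    # tool frame gripping knob: z=-axis, y up slope, then turned by roll about tool z
    cy,sy=np.cos(yaw),np.sin(yaw);s,c=np.sin(np.radians(35)),np.cos(np.radians(35))
    n=np.array([-s*cy,-s*sy,c]);ex=np.array([c*cy,c*sy,s])
    return Ro.from_matrix(np.array([np.cross(ex,-n),ex,-n]).T)*Ro.from_rotvec([0,0,roll]),n
def rel(p,R):
    from bench import readout
    o=readout.get_obs();q=o["eef_rot"];R0=Ro.from_quat(q[[1,2,3,0]])
    d=(R0.inv().apply(np.array(p)-o["eef_pos"])*1000);r=(R0.inv()*R).as_rotvec()
    return d.round(1),r.round(4)
def st():
    from bench import readout
    o=readout.get_obs();R0=Ro.from_quat(o["eef_rot"][[1,2,3,0]])
    print("t",round(o["time_s"],2),"q",o["q"].round(3),"p",o["eef_pos"].round(4),"F",o["wrist_force"].round(2),"T",o["torque"].round(3),"Ftool",R0.inv().apply(o["wrist_force"]).round(2),"Ttool",R0.inv().apply(o["torque"]).round(3),"op",round(o["opening"],3),"gf",round(o["grasp_force"],1))
    return o,R0
E
python3 - <<'E'
from h import *
R,n=frame(np.radians(-4.4))
print(rel(np.array([.5431,-.1143,.1483])+.09*n,R))
E
```

```text
(array([-503.2, -546.8,   28.1]), array([-0.5125, -0.4173,  1.3265]))
```

Request:
play_rows(xyz=[[-50,-55,0],[-100,-110,0],[-150,-165,0],[-200,-220,0],[-245,-270,0],[-290,-320,0],[-335,-365,5],[-380,-410,10],[-420,-455,15],[-460,-500,20]], rot=[[-0.05,-0.04,0.13],[-0.1,-0.08,0.26],[-0.15,-0.12,0.39],[-0.2,-0.16,0.52],[-0.25,-0.2,0.65],[-0.3,-0.24,0.78],[-0.35,-0.28,0.91],[-0.4,-0.32,1.04],[-0.45,-0.37,1.17],[-0.51,-0.417,1.326]], grip=[1,1,1,1,1,1,1,1,1,1])

```text
time_s: 1.35
eef_pos: [0.439, -0.0063, 0.2349]
eef_rot: [0.222, 0.702, 0.646, 0.205]
wrist_force: [1.4, 0.5, 0.1]
opening: 0.998
grasp_force: 0.0
```

```bash
python3 - <<'E'
from h import *
st()
R,n=frame(np.radians(-4.4))
print(rel(np.array([.5431,-.1143,.1483])+.06*n,R))
print(rel(np.array([.5431,-.1143,.1483]),R))
E
```

```text
t 1.35 q [-0.428 -0.587  2.383  0.281  0.781 -0.488] p [ 0.439  -0.0063  0.2349] F [1.42 0.46 0.1 ] T [0.046 0.275 0.038] Ftool [0.57 1.18 0.71] Ttool [ 0.278  0.04  -0.018] op 0.998 gf 0.0
(array([-99.2,  42.5,  75.6]), array([ 0.0023,  0.0027, -0.0054]))
(array([-99.1,  42.4, 135.6]), array([ 0.0023,  0.0027, -0.0054]))
```

Request:
play_rows(xyz=[[-30,12,20],[-60,25,40],[-85,37,60],[-99,42.5,75],[-99,42.5,75],[-99,42.5,90],[-99,42.5,105],[-99,42.5,115],[-99,42.5,115],[-99,42.5,115]], rot=[[0,0,-0.005],[0,0,-0.005],[0,0,-0.005],[0,0,-0.005],[0,0,-0.005],[0,0,-0.005],[0,0,-0.005],[0,0,-0.005],[0,0,-0.005],[0,0,-0.005]], grip=[1,1,1,1,1,1,1,1,1,1])

```text
time_s: 2.6
eef_pos: [0.5313, -0.11, 0.165]
eef_rot: [0.221, 0.698, 0.65, 0.204]
wrist_force: [0.3, 0.7, -0.3]
opening: 1.002
grasp_force: 0.0
```

```bash
python3 - <<'E'
from h import *
from bench import vision
st()
R,n=frame(np.radians(-4.4))
print(rel(np.array([.5431,-.1143,.1483]),R))
c=vision.camera("scene"); im=c["color"][150:310,200:420,::-1]
cv2.imwrite("pics/s1.png",cv2.resize(im,None,fx=3.6,fy=3.6,interpolation=cv2.INTER_CUBIC))
E
```

```text
t 2.6 q [-0.585 -0.098  2.211  0.561  0.552 -0.925] p [ 0.5313 -0.11    0.165 ] F [ 0.28  0.7  -0.32] T [0.023 0.257 0.006] Ftool [0.72 0.01 0.39] Ttool [ 0.258  0.007 -0.003] op 1.002 gf 0.0
(array([-3.4,  0.3, 20.6]), array([-0.0009, -0.0005,  0.0056]))
```

View pics/s1.png

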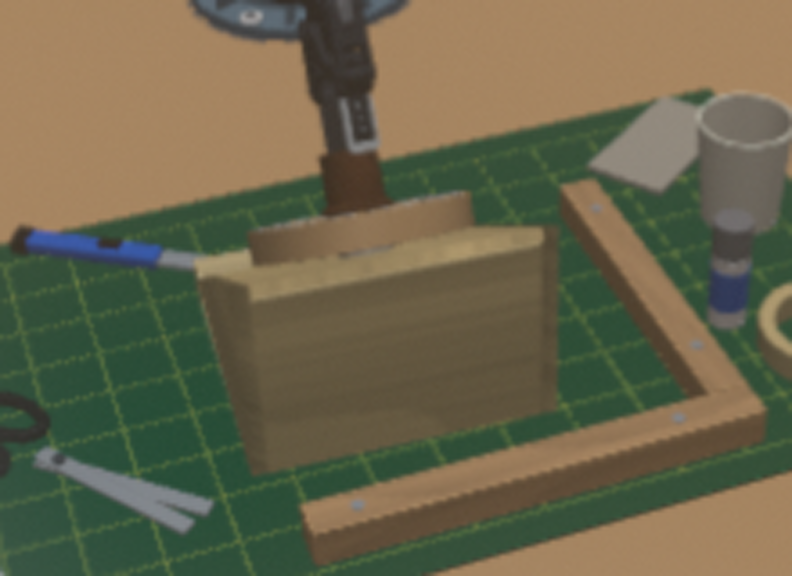

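The open fingers straddle the knob (around 350,180 in the crop). I'll seat them and close.

Request:
play_rows(xyz=[[-3.4,0,10],[-3.4,0,20],[-3.4,0,20],[-3.4,0,20],[-3.4,0,20],[-3.4,0,20],[-3.4,0,20],[-3.4,0,20],[-3.4,0,20],[-3.4,0,20]], rot=[[0,0,0],[0,0,0],[0,0,0],[0,0,0],[0,0,0],[0,0,0],[0,0,0],[0,0,0],[0,0,0],[0,0,0]], grip=[1,1,1,0.3,0.3,0.3,0.3,0.3,0.3,0.3])

```text
time_s: 3.9
eef_pos: [0.5424, -0.1144, 0.1482]
eef_rot: [0.22, 0.698, 0.65, 0.203]
wrist_force: [-4.5, 2.2, 2.1]
opening: 0.482
grasp_force: 60.7
```

```bash
python3 - <<'E'
from h import *
st()
R,n=frame(np.radians(-4.4))
print(rel(np.array([.5431,-.1143,.1483]),R))
for h in ([.595,-.0314,.147],[.6003,-.0314,.147]): print(rel(np.array(h),R))
E
```

```text
t 3.9 q [-0.578 -0.031  2.192  0.6    0.509 -0.966] p [ 0.5424 -0.1144  0.1482] F [-4.54  2.18  2.12] T [0.205 0.268 0.015] Ftool [ 1.84 -2.62 -4.42] Ttool [0.282 0.161 0.093] op 0.482 gf 60.7
(array([0.1, 0.7, 0.3]), array([-0.0014, -0.0006,  0.0052]))
(array([86.6, 37.6, 27.4]), array([-0.0014, -0.0006,  0.0052]))
(array([86.9, 41.9, 30.4]), array([-0.0014, -0.0006,  0.0052]))
```

```bash
python3 - <<'E'
from h import *
R,n=frame(np.radians(-.75))
print(rel(np.array([.590,-.043,.1482]),R))
E
```

```text
(array([74.6, 34.8, 24.1]), array([-0.0015,  0.0359, -0.047 ]))
```

Request:
play_rows(xyz=[[8,3.7,2.6],[17,7.9,5.5],[26,12.1,8.4],[35,16.3,11.3],[44,20.5,14.2],[52,24.3,16.8],[60,28,19.4],[68,31.7,22],[74.5,34.8,24.1],[74.5,34.8,24.1]], rot=[[0,0.004,-0.005],[0,0.008,-0.01],[0,0.012,-0.015],[0,0.016,-0.02],[0,0.02,-0.025],[0,0.024,-0.03],[0,0.028,-0.036],[0,0.032,-0.042],[-0.001,0.036,-0.047],[-0.001,0.036,-0.047]], grip=[0.3,0.3,0.3,0.3,0.3,0.3,0.3,0.3,0.3,0.3])

```text
time_s: 5.15
eef_pos: [0.5904, -0.0423, 0.1482]
eef_rot: [0.214, 0.678, 0.67, 0.211]
wrist_force: [2.2, 2.1, -2.0]
opening: 0.48
grasp_force: 61.3
```

```bash
cat >> h.py <<'E'
def stand(c,R,p):
    # stand yaw & lateral position from board plane, using back edge and sides (top cam)
    W=cloud(c);a=p;n=-R.as_matrix()[:,2]
    h=(W-a)@n+.056
    return W,h
E
python3 - <<'E'
from h import *
from bench import vision
o,R0=st()
R,n=frame(np.radians(-.75))
print(rel(np.array([.6003,-.0314,.147]),R))
c=vision.camera("top");np.savez("top1.npz",**c)
cv2.imwrite("pics/t1.png",cv2.resize(c["color"][105:290,200:470,::-1],None,fx=2.95,fy=2.95,interpolation=cv2.INTER_CUBIC))
E
```

```text
t 5.15 q [-0.38   0.054  2.107  0.494  0.451 -0.758] p [ 0.5904 -0.0423  0.1482] F [ 2.21  2.1  -2.02] T [-0.247  0.021  0.145] Ftool [2.13 0.63 2.9 ] Ttool [ 0.019 -0.119 -0.261] op 0.48 gf 61.3
(array([11. ,  7.3,  6.6]), array([-0.0004, -0.0012,  0.0008]))
```

View pics/t1.png

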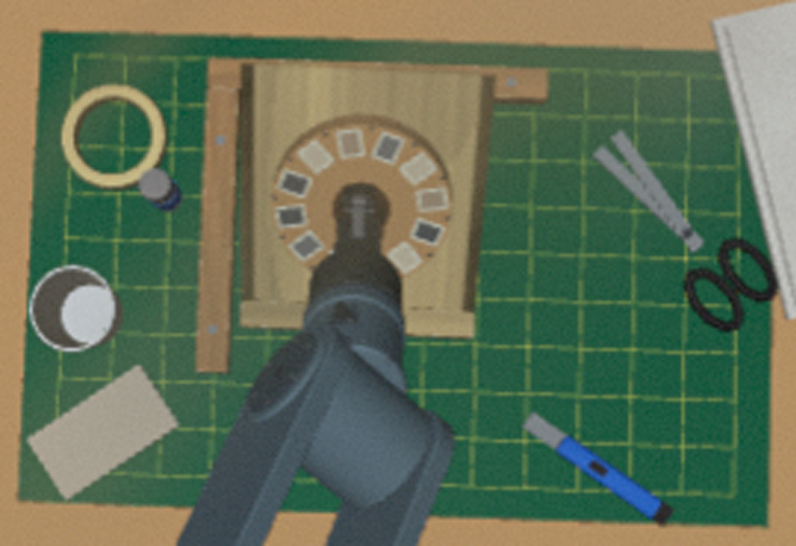

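The stand is now nearly parallel, about 10 mm short of both battens. I'll push on to the estimated contact.

Request:
play_rows(xyz=[[2,1.4,1.2],[4,2.7,2.4],[6,4,3.6],[8,5.4,4.8],[9.5,6.5,5.8],[11,7.3,6.6],[11,7.3,6.6],[11,7.3,6.6],[11,7.3,6.6],[11,7.3,6.6]], rot=[[0,0,0],[0,0,0],[0,0,0],[0,0,0],[0,0,0],[0,0,0],[0,0,0],[0,0,0],[0,0,0],[0,0,0]], grip=[0.3,0.3,0.3,0.3,0.3,0.3,0.3,0.3,0.3,0.3])

```text
time_s: 6.45
eef_pos: [0.5992, -0.0365, 0.1485]
eef_rot: [0.216, 0.679, 0.67, 0.209]
wrist_force: [-42.5, -23.4, 32.0]
opening: 0.479
grasp_force: 66.6
```

```bash
python3 - <<'E'
from h import *
o,R0=st()
for d in([.003,0,0],[0,.003,0],[0,0,-.003]): print((R0.inv().apply(d)*1e3).round(2))
E
```

```text
t 6.45 q [-0.354  0.071  2.088  0.456  0.437 -0.701] p [ 0.5992 -0.0365  0.1485] F [-42.51 -23.44  32.03] T [-3.108  3.67  -1.886] Ftool [-24.3  -16.18 -50.3 ] Ttool [ 3.631 -3.664 -0.291] op 0.479 gf 66.6
[0.05 2.46 1.72]
[ 3.   -0.03 -0.04]
[ 0.02 -1.72  2.46]
```

Request:
play_rows(xyz=[[0,0,-0.6],[0,0,-1.2],[0,0,-1.2],[0,0,-1.2],[0,0,-1.2],[0,0,-1.2],[0,0,-1.2],[0,0,-1.2],[0,0,-1.2],[0,0,-1.2]], rot=[[0,0,0],[0,0,0],[0,0,0],[0,0,0],[0,0,0],[0,0,0],[0,0,0],[0,0,0],[0,0,0],[0,0,0]], grip=[0.3,0.3,0.3,0.3,0.3,0.3,0.3,0.3,0.3,0.3])

```text
time_s: 7.7
eef_pos: [0.5988, -0.0359, 0.1487]
eef_rot: [0.216, 0.679, 0.669, 0.209]
wrist_force: [-26.5, -19.9, 17.3]
opening: 0.471
grasp_force: 64.5
```

```bash
cat >> h.py <<'E'
def gaps(c):
    """gap estimates: board plane pose from top view -> stand back face / left face vs fence (m)"""
    W=cloud(c);z=W[...,2];v,u=np.mgrid[:400,:640]
    return W,z,u,v
E
python3 - <<'E'
from h import *
from bench import vision
o,R0=st()
c=vision.camera("top");np.savez("top2.npz",**c)
s=vision.camera("scene");np.savez("scene2.npz",**s)
A=cv2.resize(c["color"][115:225,265:385,::-1],(436,400),interpolation=cv2.INTER_CUBIC)
B=cv2.resize(s["color"][180:310,240:420,::-1],(554,400),interpolation=cv2.INTER_CUBIC)
cv2.imwrite("pics/t2.png",cv2.resize(np.hstack([A,B]),(800,323)))
E
```

```text
t 7.7 q [-0.354  0.07   2.088  0.455  0.438 -0.7  ] p [ 0.5988 -0.0359  0.1487] F [-26.49 -19.92  17.3 ] T [-2.687  2.707 -1.647] Ftool [-20.42 -11.55 -29.11] Ttool [ 2.672 -3.173 -0.228] op 0.471 gf 64.5
```

View pics/t2.png

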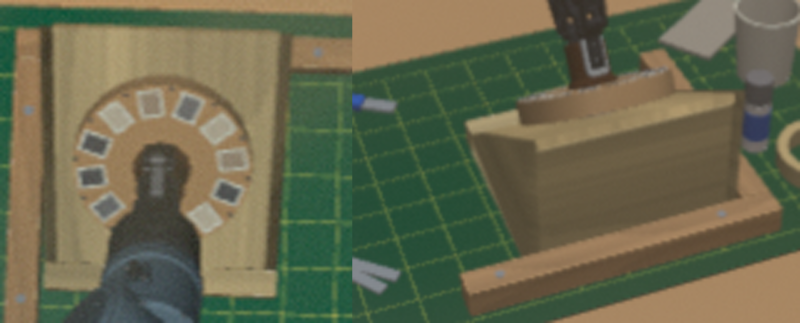

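The stand is close to both battens (left crop: batten edge at 38, stand edge at 45–50). I'll measure the gaps numerically from the scene camera's depth.

```bash
cat >> h.py <<'E'
def gapscene(s):
    """scene cam: stand back face & right face in fence coords; fence from batten tops in the same picture"""
    W=cloud(s).reshape(-1,3);W=W[np.isfinite(W).all(1)]
    c0=np.array([.7313,.0769]);a=np.radians(-.75)
    for _ in range(4):
        ex=np.array([np.cos(a),np.sin(a)]);ey=np.array([-ex[1],ex[0]])
        x=(W[:,:2]-c0)@ex;y=(W[:,:2]-c0)@ey;z=W[:,2]
        # outer face of the far batten (x=30), vertical, and tops
        f=(abs(x-.030)<.006)&(z>.008)&(z<.028)&(y>-.28)&(y<.02)
        k=np.polyfit(y[f],x[f],1); k2=k
        top=(z>.028)&(z<.038)
        l=top&(x>-.26)&(x<-.15)&(y>-.01)&(y<.045)
        a+= -k[0]; c0=c0+ex*(k[1]-.030)
    yl=np.percentile(y[l],[3,97]);
    out=[("yaw fence",np.degrees(a)),("c0",c0.round(4)),("left batten y 3/97%",yl.round(4),l.sum())]
    b=(abs(x)<.015)&(z>.05)&(z<.14)&(y>-.21)&(y<-.01); k=np.polyfit(y[b],x[b],1)
    out.append(("back face x at y=0,-.22",np.polyval(k,[0,-.22]).round(4),"std",(x[b]-np.polyval(k,y[b])).std().round(4),b.sum()))
    b2=(abs(y+.22)<.02)&(z>.012)&(x<-.01)&(x>-.2); k=np.polyfit(x[b2],y[b2],1)
    out.append(("right face y at x=0,-.22",np.polyval(k,[0,-.22]).round(4),(y[b2]-np.polyval(k,x[b2])).std().round(4),b2.sum()))
    for o in out: print(*o)
E
python3 - <<'E'
from h import *
gapscene(dict(np.load("scene2.npz")))
E
```

```text
yaw fence -0.6407277991336334
c0 [0.7304 0.0769]
left batten y 3/97% [0.0011 0.0304] 99
back face x at y=0,-.22 [ 0.0002 -0.0006] std 0.0017 2244
right face y at x=0,-.22 [-0.2247 -0.2207] 0.0049 619
```

Flush at the back, but about 2–4 mm are still open on the left, because friction from the hard x push holds the stand. I'll ease x and z and push left.

Request:
play_rows(xyz=[[0,-0.6,-0.6],[0,-1.2,-1.2],[0,-1.8,-1.6],[0,-1.8,-1.6],[0.5,-1.8,-1.6],[0.5,-1.8,-1.6],[0.5,-1.8,-1.6],[0.5,-1.8,-1.6],[0.5,-1.8,-1.6],[0.5,-1.8,-1.6]], rot=[[0,0,0],[0,0,0],[0,0,0],[0,0,0],[0,0,0],[0,0,0],[0,0,0],[0,0,0],[0,0,0],[0,0,0]], grip=[0.3,0.3,0.3,0.3,0.3,0.3,0.3,0.3,0.3,0.3])

```text
time_s: 9.05
eef_pos: [0.5967, -0.0335, 0.1482]
eef_rot: [0.215, 0.679, 0.669, 0.21]
wrist_force: [-10.4, -9.9, 3.8]
opening: 0.481
grasp_force: 62.5
```

```bash
python3 - <<'E'
from h import *
from bench import vision
st()
s=vision.camera("scene");np.savez("scene3.npz",**s)
gapscene(s)
# sharper lateral check: right edge of back face, left edge, in fence coords via colour/depth profile
E
```

```text
t 9.05 q [-0.352  0.066  2.094  0.459  0.439 -0.7  ] p [ 0.5967 -0.0335  0.1482] F [-10.37  -9.93   3.85] T [-1.475  1.125 -1.089] Ftool [-10.09  -6.17  -9.  ] Ttool [ 1.103 -1.846  0.035] op 0.481 gf 62.5
yaw fence -0.6765112323099646
c0 [0.7304 0.0769]
left batten y 3/97% [0.0011 0.0306] 94
back face x at y=0,-.22 [-0.0001 -0.0038] std 0.0017 2260
right face y at x=0,-.22 [-0.2239 -0.2177] 0.0043 581
```

```bash
cat >> h.py <<'E'
def yaw(R):
    z=R.as_matrix()[:,2];return np.degrees(np.arctan2(z[1],z[0])),np.degrees(np.arccos(-z[2]))
E
python3 - <<'E'
from h import *
o,R0=st(); print(yaw(R0))
print((R0.inv().apply([0,0,1])).round(3))
E
```

```text
t 9.1 q [-0.352  0.066  2.094  0.459  0.439 -0.7  ] p [ 0.5967 -0.0335  0.1482] F [-9.57 -9.59  3.81] T [-1.335  1.129 -1.132] Ftool [-9.74 -5.54 -8.51] Ttool [ 1.109 -1.757  0.15 ] op 0.474 gf 62.5
(np.float64(-1.0096966818926387), np.float64(34.99085750875249))
[-0.001  0.573 -0.819]
```

Request:
play_rows(xyz=[[0,0,0],[0,0,0],[0,0,0],[0.7,0.4,0.3],[1.5,0.8,0.5],[1.5,0.8,0.5],[1.5,0.8,0.5],[1.5,0.8,0.5],[1.5,0.8,0.5],[1.5,0.8,0.5]], rot=[[0,0.004,-0.006],[0,0.008,-0.012],[0,0.012,-0.017],[0,0.012,-0.017],[0,0.012,-0.017],[0,0.012,-0.017],[0,0.012,-0.017],[0,0.012,-0.017],[0,0.012,-0.017],[0,0.012,-0.017]], grip=[0.3,0.3,0.3,0.3,0.3,0.3,0.3,0.3,0.3,0.3])

```text
time_s: 10.35
eef_pos: [0.5981, -0.0306, 0.1482]
eef_rot: [0.212, 0.672, 0.677, 0.213]
wrist_force: [1.0, -4.4, -3.1]
opening: 0.48
grasp_force: 61.3
```

```bash
python3 - <<'E'
from h import *
from bench import vision
o,R0=st();print(yaw(R0))
s=vision.camera("scene");np.savez("scene4.npz",**s)
gapscene(s)
E
```

```text
t 10.35 q [-0.354  0.069  2.09   0.485  0.448 -0.744] p [ 0.5981 -0.0306  0.1482] F [ 1.01 -4.39 -3.08] T [-1.182  0.379 -0.497] Ftool [-4.39 -0.97  3.09] Ttool [ 0.388 -1.251 -0.269] op 0.48 gf 61.3
(np.float64(0.3687715402407283), np.float64(34.991270401537555))
yaw fence -0.699040241606543
c0 [0.7304 0.0769]
left batten y 3/97% [0.0011 0.0295] 85
back face x at y=0,-.22 [-0.0003 -0.0007] std 0.0017 2248
right face y at x=0,-.22 [-0.2193 -0.2163] 0.0035 596
```

Request:
play_rows(xyz=[[0.7,0.3,0.1],[1.4,0.6,0.2],[1.4,0.6,0.2],[1.4,0.6,0.2],[1.4,0.6,0.2],[1.4,0.6,0.2],[1.4,0.6,0.2],[1.4,0.6,0.2],[1.4,0.6,0.2],[1.4,0.6,0.2]], rot=[[0,0,0],[0,0,0],[0,0,0],[0,0,0],[0,0,0],[0,0,0],[0,0,0],[0,0,0],[0,0,0],[0,0,0]], grip=[0.3,0.3,0.3,0.3,0.3,0.3,0.3,0.3,0.3,0.3])

```text
time_s: 11.65
eef_pos: [0.5985, -0.0301, 0.1483]
eef_rot: [0.213, 0.672, 0.677, 0.213]
wrist_force: [-4.2, -10.2, -2.1]
opening: 0.476
grasp_force: 61.8
```

```bash
python3 - <<'E'
from h import *
from bench import vision
o,R0=st();print(yaw(R0))
s=vision.camera("scene");np.savez("scene5.npz",**s)
gapscene(s)
for f in("scene3.npz","scene4.npz","scene5.npz"):
    s=dict(np.load(f));W=cloud(s).reshape(-1,3)
    c0=np.array([.7304,.0769]);a=np.radians(-.68);ex=np.array([np.cos(a),np.sin(a)]);ey=np.array([-ex[1],ex[0]])
    x=(W[:,:2]-c0)@ex;y=(W[:,:2]-c0)@ey;z=W[:,2]
    # right edge/left edge of back face by height band; right face by median per x bin
    for lo,hi in((.05,.08),(.08,.11),(.11,.14)):
        b=(abs(x)<.012)&(z>lo)&(z<hi)&(abs(y+.11)<.15);print(f,lo,"back y range",np.percentile(y[b],[1,99]).round(4),end=" ")
    for x0 in(-.03,-.06,-.09,-.12):
        b=(abs(x-x0)<.015)&(abs(y+.22)<.012)&(z>.015)&(z<(x0+.235)*.7-.03);print(x0,np.median(y[b]).round(4),b.sum(),end=" ")
    print()
E
```

```text
t 11.65 q [-0.351  0.069  2.089  0.479  0.447 -0.737] p [ 0.5985 -0.0301  0.1483] F [ -4.21 -10.2   -2.06] T [-1.745  0.771 -0.893] Ftool [-10.16  -4.7   -0.75] Ttool [ 0.785 -1.936 -0.267] op 0.476 gf 61.8
(np.float64(0.2218384758615307), np.float64(34.98462231786142))
yaw fence -0.6143887555097234
c0 [0.7302 0.0769]
left batten y 3/97% [0.0015 0.0302] 77
back face x at y=0,-.22 [-0.0001 -0.0002] std 0.0016 2240
right face y at x=0,-.22 [-0.2187 -0.2159] 0.0033 603
scene3.npz 0.05 back y range [-0.2241 -0.0072] scene3.npz 0.08 back y range [-0.2241 -0.0062] scene3.npz 0.11 back y range [-0.2242 -0.0061] -0.03 -0.2239 96 -0.06 -0.2233 73 -0.09 -0.223 51 -0.12 -0.2224 25 
scene4.npz 0.05 back y range [-0.2196 -0.0014] scene4.npz 0.08 back y range [-0.2195 -0.0013] scene4.npz 0.11 back y range [-0.2196 -0.0022] -0.03 -0.2194 107 -0.06 -0.2193 76 -0.09 -0.2192 49 -0.12 -0.2192 34 
scene5.npz 0.05 back y range [-0.2191 -0.001 ] scene5.npz 0.08 back y range [-0.2187 -0.0007] scene5.npz 0.11 back y range [-0.2187 -0.0011] -0.03 -0.2189 108 -0.06 -0.2188 79 -0.09 -0.2188 55 -0.12 -0.219 27
```

The stand is now flush: back face within 0.2 mm of the batten, right face parallel at -219 mm. Next I'll turn the wheel in steps to feel the torque, keeping a light push into the corner.

Request:
play_rows(xyz=[[0.2,0.3,0.2],[0.2,0.3,0.2],[0.2,0.3,0.2],[0.2,0.3,0.2],[0.2,0.3,0.2],[0.2,0.3,0.2],[0.2,0.3,0.2],[0.2,0.3,0.2],[0.2,0.3,0.2],[0.2,0.3,0.2]], rot=[[0,0,0],[0,0,0.1],[0,0,0.2],[0,0,0.3],[0,0,0.4],[0,0,0.5],[0,0,0.6],[0,0,0.7],[0,0,0.785],[0,0,0.785]], grip=[0.3,0.3,0.3,0.3,0.3,0.3,0.3,0.3,0.3,0.3])

```text
time_s: 12.95
eef_pos: [0.5988, -0.0303, 0.1485]
eef_rot: [0.115, 0.88, 0.367, 0.278]
wrist_force: [-7.9, -12.1, 0.8]
opening: 0.476
grasp_force: 62.4
```

```bash
cat > m.py <<'E'
from h import *
from bench import readout,vision
import sys,json
L=[]
for i in range(8):
    o=readout.get_obs();R0=Ro.from_quat(o["eef_rot"][[1,2,3,0]])
    L.append([R0.inv().apply(o["torque"])[2],o["joint_efforts"][5]]+list(o["wrist_force"]));
    if i<7: vision.camera("top")
L=np.array(L);ex=frame(np.radians(-.65))[0].as_matrix()
y=R0.as_matrix()[:,1];roll=np.degrees(np.arctan2(-(y@ex[:,0]),y@ex[:,1]))
r=dict(q6=o["q"][5],roll=roll,T=L[:,0].mean(),sT=L[:,0].std(),tau=L[:,1].mean(),dir=sys.argv[1])
json.dump(r,open("log.jsonl","a"));open("log.jsonl","a").write("\n")
print("t",round(o["time_s"],2),{k:(round(v,4) if not isinstance(v,str) else v) for k,v in r.items()},"F",L[:,2:].mean(0).round(1),"p",o["eef_pos"].round(4),"gf",round(o["grasp_force"],1),yaw(R0))
E
python3 m.py +
```

```text
t 13.3 {'q6': np.float64(0.0503), 'roll': np.float64(44.1253), 'T': np.float64(0.2011), 'sT': np.float64(0.0267), 'tau': np.float64(-0.1423), 'dir': '+'} F [ -8.  -11.2   0.6] p [ 0.5988 -0.0303  0.1485] gf 62.4 (np.float64(0.1569526445654798), np.float64(35.01811653546774))
```

Stopped readings are ambiguous because of settling. I'll read while the wheel is still moving instead.

```bash
sed -i 's/range(8)/range(1)/; s/if i<7: vision.*/pass/' m.py; rm log.jsonl
```

Request:
play_rows(xyz=[[0,0,0],[0,0,0],[0,0,0],[0,0,0],[0,0,0],[0,0,0],[0,0,0],[0,0,0],[0,0,0],[0,0,0]], rot=[[0,0,0.06],[0,0,0.12],[0,0,0.18],[0,0,0.24],[0,0,0.3],[0,0,0.36],[0,0,0.42],[0,0,0.48],[0,0,0.54],[0,0,0.6]], grip=[0.3,0.3,0.3,0.3,0.3,0.3,0.3,0.3,0.3,0.3])

```text
time_s: 14.55
eef_pos: [0.5989, -0.0305, 0.1485]
eef_rot: [0.028, 0.949, 0.091, 0.3]
wrist_force: [-6.8, -12.1, 0.8]
opening: 0.478
grasp_force: 62.5
```

```bash
python3 m.py +; python3 -c "
from h import *
print(st()[0]['dq'].round(3))"
```

```text
t 14.55 {'q6': np.float64(0.6517), 'roll': np.float64(78.5394), 'T': np.float64(-0.0961), 'sT': np.float64(0.0), 'tau': np.float64(-0.5268), 'dir': '+'} F [ -6.8 -12.1   0.8] p [ 0.5989 -0.0305  0.1485] gf 62.5 (np.float64(0.10058401740173596), np.float64(35.020508054978556))
t 14.55 q [-0.351  0.07   2.089  0.478  0.446  0.652] p [ 0.5989 -0.0305  0.1485] F [ -6.8  -12.06   0.77] T [-2.612  0.989 -1.712] Ftool [-7.31 10.87 -4.54] Ttool [-2.877 -1.563 -0.096] op 0.478 gf 62.5
[-0.     0.     0.    -0.    -0.     0.477]
```

Request:
play_rows(xyz=[[0,0,0],[0,0,0],[0,0,0],[0,0,0],[0,0,0],[0,0,0],[0,0,0],[0,0,0],[0,0,0],[0,0,0]], rot=[[0,0,0.06],[0,0,0.12],[0,0,0.18],[0,0,0.24],[0,0,0.3],[0,0,0.36],[0,0,0.42],[0,0,0.48],[0,0,0.54],[0,0,0.6]], grip=[0.3,0.3,0.3,0.3,0.3,0.3,0.3,0.3,0.3,0.3])

```text
time_s: 15.8
eef_pos: [0.5987, -0.0307, 0.1484]
eef_rot: [-0.062, 0.934, -0.194, 0.294]
wrist_force: [-7.8, -13.2, 1.1]
opening: 0.481
grasp_force: 62.8
```

```bash
python3 m.py +
```

```text
t 15.8 {'q6': np.float64(1.2518), 'roll': np.float64(112.9228), 'T': np.float64(-0.0736), 'sT': np.float64(0.0), 'tau': np.float64(-0.5636), 'dir': '+'} F [ -7.8 -13.2   1.1] p [ 0.5987 -0.0307  0.1484] gf 62.8 (np.float64(0.09033663984748998), np.float64(34.9997399713887))
```

Request:
play_rows(xyz=[[0,0,0],[0,0,0],[0,0,0],[0,0,0],[0,0,0],[0,0,0],[0,0,0],[0,0,0],[0,0,0],[0,0,0]], rot=[[0,0,0.06],[0,0,0.12],[0,0,0.18],[0,0,0.24],[0,0,0.3],[0,0,0.36],[0,0,0.42],[0,0,0.48],[0,0,0.54],[0,0,0.6]], grip=[0.3,0.3,0.3,0.3,0.3,0.3,0.3,0.3,0.3,0.3])

```text
time_s: 17.05
eef_pos: [0.5986, -0.0307, 0.1483]
eef_rot: [-0.146, 0.835, -0.461, 0.263]
wrist_force: [-8.5, -14.4, 1.8]
opening: 0.475
grasp_force: 62.6
```

```bash
python3 m.py +
```

```text
t 17.05 {'q6': np.float64(1.8518), 'roll': np.float64(147.3106), 'T': np.float64(-0.1294), 'sT': np.float64(0.0), 'tau': np.float64(-0.5566), 'dir': '+'} F [ -8.5 -14.4   1.8] p [ 0.5986 -0.0307  0.1483] gf 62.6 (np.float64(0.10839847860498791), np.float64(34.97462832312898))
```

Request:
play_rows(xyz=[[0,0,0],[0,0,0],[0,0,0],[0,0,0],[0,0,0],[0,0,0],[0,0,0],[0,0,0],[0,0,0],[0,0,0]], rot=[[0,0,0.06],[0,0,0.12],[0,0,0.18],[0,0,0.24],[0,0,0.3],[0,0,0.36],[0,0,0.42],[0,0,0.48],[0,0,0.54],[0,0,0.6]], grip=[0.3,0.3,0.3,0.3,0.3,0.3,0.3,0.3,0.3,0.3])

```text
time_s: 18.3
eef_pos: [0.5985, -0.0307, 0.1482]
eef_rot: [0.217, -0.661, 0.687, -0.208]
wrist_force: [-9.7, -15.3, 1.9]
opening: 0.477
grasp_force: 62.5
```

```bash
python3 m.py +
```

```text
t 18.3 {'q6': np.float64(2.4517), 'roll': np.float64(-178.3077), 'T': np.float64(-0.0974), 'sT': np.float64(0.0), 'tau': np.float64(-0.5065), 'dir': '+'} F [ -9.7 -15.3   1.9] p [ 0.5985 -0.0307  0.1482] gf 62.5 (np.float64(0.11269285419140676), np.float64(34.96987938926056))
```

Request:
play_rows(xyz=[[0,0,0],[0,0,0],[0,0,0],[0,0,0],[0,0,0],[0,0,0],[0,0,0],[0,0,0],[0,0,0],[0,0,0]], rot=[[0,0,0.06],[0,0,0.12],[0,0,0.18],[0,0,0.24],[0,0,0.3],[0,0,0.36],[0,0,0.42],[0,0,0.48],[0,0,0.53],[0,0,0.58]], grip=[0.3,0.3,0.3,0.3,0.3,0.3,0.3,0.3,0.3,0.3])

```text
time_s: 19.55
eef_pos: [0.5985, -0.0306, 0.1482]
eef_rot: [0.267, -0.437, 0.848, -0.137]
wrist_force: [-10.6, -14.9, 1.0]
opening: 0.477
grasp_force: 62.6
```

```bash
python3 m.py +
```

```text
t 19.55 {'q6': np.float64(3.0313), 'roll': np.float64(-145.1091), 'T': np.float64(-0.1653), 'sT': np.float64(0.0), 'tau': np.float64(-0.3326), 'dir': '+'} F [-10.6 -14.9   1. ] p [ 0.5985 -0.0306  0.1482] gf 62.6 (np.float64(0.10382456517278242), np.float64(34.97009200459854))
```

Request:
play_rows(xyz=[[0,0,0],[0,0,0],[0,0,0],[0,0,0],[0,0,0],[0,0,0],[0,0,0],[0,0,0],[0,0,0],[0,0,0]], rot=[[0,0,-0.06],[0,0,-0.12],[0,0,-0.18],[0,0,-0.24],[0,0,-0.3],[0,0,-0.36],[0,0,-0.42],[0,0,-0.48],[0,0,-0.54],[0,0,-0.6]], grip=[0.3,0.3,0.3,0.3,0.3,0.3,0.3,0.3,0.3,0.3])

```text
time_s: 20.8
eef_pos: [0.5985, -0.0307, 0.1482]
eef_rot: [0.215, -0.669, 0.68, -0.21]
wrist_force: [-10.4, -15.3, 2.3]
opening: 0.477
grasp_force: 62.6
```

```bash
python3 m.py -
```

```text
t 20.8 {'q6': np.float64(2.4284), 'roll': np.float64(-179.6122), 'T': np.float64(0.2173), 'sT': np.float64(0.0), 'tau': np.float64(0.385), 'dir': '-'} F [-10.4 -15.3   2.3] p [ 0.5985 -0.0307  0.1482] gf 62.6 (np.float64(0.12887994633906064), np.float64(34.974402672681165))
```

Request:
play_rows(xyz=[[0,0,0],[0,0,0],[0,0,0],[0,0,0],[0,0,0],[0,0,0],[0,0,0],[0,0,0],[0,0,0],[0,0,0]], rot=[[0,0,-0.06],[0,0,-0.12],[0,0,-0.18],[0,0,-0.24],[0,0,-0.3],[0,0,-0.36],[0,0,-0.42],[0,0,-0.48],[0,0,-0.54],[0,0,-0.6]], grip=[0.3,0.3,0.3,0.3,0.3,0.3,0.3,0.3,0.3,0.3])

```text
time_s: 22.05
eef_pos: [0.5986, -0.0307, 0.1483]
eef_rot: [-0.143, 0.84, -0.452, 0.264]
wrist_force: [-8.1, -14.2, 1.9]
opening: 0.475
grasp_force: 62.7
```

```bash
python3 m.py -
```

```text
t 22.05 {'q6': np.float64(1.8285), 'roll': np.float64(146.0079), 'T': np.float64(0.2711), 'sT': np.float64(0.0), 'tau': np.float64(0.3358), 'dir': '-'} F [ -8.1 -14.2   1.9] p [ 0.5986 -0.0307  0.1483] gf 62.7 (np.float64(0.1252705272141007), np.float64(34.97485225130468))
```

Request:
play_rows(xyz=[[0,0,0],[0,0,0],[0,0,0],[0,0,0],[0,0,0],[0,0,0],[0,0,0],[0,0,0],[0,0,0],[0,0,0]], rot=[[0,0,-0.06],[0,0,-0.12],[0,0,-0.18],[0,0,-0.24],[0,0,-0.3],[0,0,-0.36],[0,0,-0.42],[0,0,-0.48],[0,0,-0.54],[0,0,-0.6]], grip=[0.3,0.3,0.3,0.3,0.3,0.3,0.3,0.3,0.3,0.3])

```text
time_s: 23.3
eef_pos: [0.5987, -0.0306, 0.1483]
eef_rot: [-0.058, 0.936, -0.183, 0.295]
wrist_force: [-7.7, -13.4, 0.9]
opening: 0.48
grasp_force: 62.9
```

```bash
python3 m.py -
```

```text
t 23.3 {'q6': np.float64(1.2285), 'roll': np.float64(111.6191), 'T': np.float64(0.2832), 'sT': np.float64(0.0), 'tau': np.float64(0.3295), 'dir': '-'} F [ -7.7 -13.4   0.9] p [ 0.5987 -0.0306  0.1483] gf 62.9 (np.float64(0.11286035078135954), np.float64(34.991745414601894))
```

Request:
play_rows(xyz=[[0,0,0],[0,0,0],[0,0,0],[0,0,0],[0,0,0],[0,0,0],[0,0,0],[0,0,0],[0,0,0],[0,0,0]], rot=[[0,0,-0.06],[0,0,-0.12],[0,0,-0.18],[0,0,-0.24],[0,0,-0.3],[0,0,-0.36],[0,0,-0.42],[0,0,-0.48],[0,0,-0.54],[0,0,-0.6]], grip=[0.3,0.3,0.3,0.3,0.3,0.3,0.3,0.3,0.3,0.3])

```text
time_s: 24.55
eef_pos: [0.5987, -0.0305, 0.1483]
eef_rot: [0.031, 0.948, 0.102, 0.299]
wrist_force: [-7.9, -12.1, 0.7]
opening: 0.478
grasp_force: 62.8
```

```bash
python3 m.py -
```

```text
t 24.55 {'q6': np.float64(0.6284), 'roll': np.float64(77.241), 'T': np.float64(0.2707), 'sT': np.float64(0.0), 'tau': np.float64(0.3673), 'dir': '-'} F [ -7.9 -12.1   0.7] p [ 0.5987 -0.0305  0.1483] gf 62.8 (np.float64(0.12164765740035136), np.float64(35.00694257546412))
```

Request:
play_rows(xyz=[[0,0,0],[0,0,0],[0,0,0],[0,0,0],[0,0,0],[0,0,0],[0,0,0],[0,0,0],[0,0,0],[0,0,0]], rot=[[0,0,-0.06],[0,0,-0.12],[0,0,-0.18],[0,0,-0.24],[0,0,-0.3],[0,0,-0.36],[0,0,-0.42],[0,0,-0.48],[0,0,-0.54],[0,0,-0.6]], grip=[0.3,0.3,0.3,0.3,0.3,0.3,0.3,0.3,0.3,0.3])

```text
time_s: 25.8
eef_pos: [0.5987, -0.0303, 0.1484]
eef_rot: [0.118, 0.876, 0.377, 0.277]
wrist_force: [-8.1, -11.8, 0.3]
opening: 0.477
grasp_force: 62.6
```

```bash
python3 m.py -
```

```text
t 25.8 {'q6': np.float64(0.0283), 'roll': np.float64(42.8676), 'T': np.float64(0.2226), 'sT': np.float64(0.0), 'tau': np.float64(0.4305), 'dir': '-'} F [ -8.1 -11.8   0.3] p [ 0.5987 -0.0303  0.1484] gf 62.6 (np.float64(0.1547783894140114), np.float64(35.00861772223381))
```

Request:
play_rows(xyz=[[0,0,0],[0,0,0],[0,0,0],[0,0,0],[0,0,0],[0,0,0],[0,0,0],[0,0,0],[0,0,0],[0,0,0]], rot=[[0,0,-0.06],[0,0,-0.12],[0,0,-0.18],[0,0,-0.24],[0,0,-0.3],[0,0,-0.36],[0,0,-0.42],[0,0,-0.48],[0,0,-0.54],[0,0,-0.6]], grip=[0.3,0.3,0.3,0.3,0.3,0.3,0.3,0.3,0.3,0.3])

```text
time_s: 27.05
eef_pos: [0.5986, -0.0302, 0.1483]
eef_rot: [0.194, 0.725, 0.62, 0.229]
wrist_force: [-7.9, -11.2, 1.3]
opening: 0.481
grasp_force: 62.5
```

```bash
python3 m.py -
```

```text
t 27.05 {'q6': np.float64(-0.5718), 'roll': np.float64(8.4841), 'T': np.float64(0.0967), 'sT': np.float64(0.0), 'tau': np.float64(0.4951), 'dir': '-'} F [ -7.9 -11.2   1.3] p [ 0.5986 -0.0302  0.1483] gf 62.5 (np.float64(0.19285828099990518), np.float64(34.98007077771157))
```

Request:
play_rows(xyz=[[0,0,0],[0,0,0],[0,0,0],[0,0,0],[0,0,0],[0,0,0],[0,0,0],[0,0,0],[0,0,0],[0,0,0]], rot=[[0,0,-0.06],[0,0,-0.12],[0,0,-0.18],[0,0,-0.24],[0,0,-0.3],[0,0,-0.36],[0,0,-0.42],[0,0,-0.48],[0,0,-0.54],[0,0,-0.6]], grip=[0.3,0.3,0.3,0.3,0.3,0.3,0.3,0.3,0.3,0.3])

```text
time_s: 28.3
eef_pos: [0.5985, -0.0302, 0.1482]
eef_rot: [0.253, 0.51, 0.806, 0.161]
wrist_force: [-8.2, -12.3, 2.3]
opening: 0.481
grasp_force: 62.8
```

```bash
python3 m.py -
```

```text
t 28.3 {'q6': np.float64(-1.1719), 'roll': np.float64(-25.9166), 'T': np.float64(0.0715), 'sT': np.float64(0.0), 'tau': np.float64(0.5417), 'dir': '-'} F [ -8.2 -12.3   2.3] p [ 0.5985 -0.0302  0.1482] gf 62.8 (np.float64(0.1995684879001638), np.float64(34.95210138249434))
```

Request:
play_rows(xyz=[[0,0,0],[0,0,0],[0,0,0],[0,0,0],[0,0,0],[0,0,0],[0,0,0],[0,0,0],[0,0,0],[0,0,0]], rot=[[0,0,-0.06],[0,0,-0.12],[0,0,-0.18],[0,0,-0.24],[0,0,-0.3],[0,0,-0.36],[0,0,-0.42],[0,0,-0.48],[0,0,-0.54],[0,0,-0.6]], grip=[0.3,0.3,0.3,0.3,0.3,0.3,0.3,0.3,0.3,0.3])

```text
time_s: 29.55
eef_pos: [0.5983, -0.0303, 0.1481]
eef_rot: [0.29, 0.248, 0.921, 0.079]
wrist_force: [-9.9, -13.2, 2.4]
opening: 0.475
grasp_force: 63.2
```

```bash
python3 m.py -
```

```text
t 29.55 {'q6': np.float64(-1.7719), 'roll': np.float64(-60.3096), 'T': np.float64(0.079), 'sT': np.float64(0.0), 'tau': np.float64(0.5585), 'dir': '-'} F [ -9.9 -13.2   2.4] p [ 0.5983 -0.0303  0.1481] gf 63.2 (np.float64(0.1700280618034926), np.float64(34.94573765230298))
```

Request:
play_rows(xyz=[[0,0,0],[0,0,0],[0,0,0],[0,0,0],[0,0,0],[0,0,0],[0,0,0],[0,0,0],[0,0,0],[0,0,0]], rot=[[0,0,0.06],[0,0,0.12],[0,0,0.18],[0,0,0.24],[0,0,0.3],[0,0,0.36],[0,0,0.42],[0,0,0.48],[0,0,0.54],[0,0,0.6]], grip=[0.3,0.3,0.3,0.3,0.3,0.3,0.3,0.3,0.3,0.3])

```text
time_s: 30.8
eef_pos: [0.5984, -0.0302, 0.1482]
eef_rot: [0.253, 0.511, 0.806, 0.162]
wrist_force: [-8.4, -13.4, 2.2]
opening: 0.474
grasp_force: 62.8
```

```bash
python3 m.py +
```

```text
t 30.8 {'q6': np.float64(-1.1686), 'roll': np.float64(-25.7597), 'T': np.float64(-0.317), 'sT': np.float64(0.0), 'tau': np.float64(-0.3515), 'dir': '+'} F [ -8.4 -13.4   2.2] p [ 0.5984 -0.0302  0.1482] gf 62.8 (np.float64(0.18473749463897982), np.float64(34.94661238008498))
```

Request:
play_rows(xyz=[[0,0,0],[0,0,0],[0,0,0],[0,0,0],[0,0,0],[0,0,0],[0,0,0],[0,0,0],[0,0,0],[0,0,0]], rot=[[0,0,0.06],[0,0,0.12],[0,0,0.18],[0,0,0.24],[0,0,0.3],[0,0,0.36],[0,0,0.42],[0,0,0.48],[0,0,0.54],[0,0,0.6]], grip=[0.3,0.3,0.3,0.3,0.3,0.3,0.3,0.3,0.3,0.3])

```text
time_s: 32.05
eef_pos: [0.5986, -0.0302, 0.1483]
eef_rot: [0.194, 0.726, 0.619, 0.229]
wrist_force: [-8.3, -10.6, 1.8]
opening: 0.478
grasp_force: 62.6
```

```bash
python3 m.py +; python3 - <<'E'
import json,numpy as np
from scipy.optimize import least_squares
L=[json.loads(l) for l in open("log.jsonl")]
r=np.radians([l["roll"] for l in L]);s=np.array([1 if l["dir"]=="+" else -1 for l in L])
for k in("T","tau"):
    y=np.array([l[k] for l in L])
    for nm,M in(("nobias",np.c_[np.sin(r),np.cos(r),-s]),("bias",np.c_[np.sin(r),np.cos(r),-s,np.ones(len(r))])):
        x,res,_,_=np.linalg.lstsq(M,y,rcond=None)
        e=y-M@x
        # T = A*sin(r0-r): zero falling at r0 => a=-A cos r0, b=A sin r0
        sg=1 if k=="T" else -1
        print(k,nm,x.round(3),"A",np.hypot(x[0],x[1]).round(3),"lowest roll",np.degrees(np.arctan2(sg*x[1],-sg*x[0])).round(1),"rms",e.std().round(3),e.round(3))
E
```

```text
t 32.05 {'q6': np.float64(-0.5685), 'roll': np.float64(8.6389), 'T': np.float64(-0.2159), 'sT': np.float64(0.0), 'tau': np.float64(-0.398), 'dir': '+'} F [ -8.3 -10.6   1.8] p [ 0.5986 -0.0302  0.1483] gf 62.6 (np.float64(0.17899227541932272), np.float64(34.97614936559546))
T nobias [ 0.092 -0.062  0.18 ] A 0.111 lowest roll -145.9 rms 0.023 [ 0.006 -0.002 -0.051  0.023  0.016 -0.024 -0.012 -0.005  0.015  0.026
 -0.035 -0.012  0.009 -0.041  0.012]
T bias [ 0.095 -0.062  0.18  -0.006] A 0.113 lowest roll -147.0 rms 0.023 [ 0.009  0.001 -0.047  0.03   0.024 -0.018 -0.007 -0.002  0.017  0.029
 -0.031 -0.006  0.018 -0.034  0.017]
tau nobias [-0.108  0.053  0.441] A 0.121 lowest roll -153.8 rms 0.024 [ 0.01  -0.002 -0.012 -0.016  0.09  -0.003 -0.     0.009  0.02   0.024
  0.018  0.006 -0.003 -0.006  0.006]
tau bias [-0.115  0.052  0.44   0.011] A 0.126 lowest roll -155.5 rms 0.024 [ 0.005 -0.008 -0.021 -0.028  0.074 -0.015 -0.008  0.004  0.016  0.019
  0.009 -0.007 -0.018 -0.019 -0.003]
```

```bash
cat > f.py <<'E'
import json,numpy as np
L=[json.loads(l) for l in open("log.jsonl")]
L=[l for l in L if l["q6"]<2.9]
r=np.radians([l["roll"] for l in L]);s=np.array([1 if l["dir"]=="+" else -1 for l in L])
for k in("T","tau"):
    y=np.array([l[k] for l in L])
    for M in(np.c_[np.sin(r),np.cos(r),-s],np.c_[np.sin(r),np.cos(r),-s,np.ones(len(r))]):
        x=np.linalg.lstsq(M,y,rcond=None)[0];e=y-M@x;sg=1 if k=="T" else -1
        C=np.linalg.inv(M.T@M)*e.var()*len(e)/(len(e)-M.shape[1])
        A=np.hypot(*x[:2]);t=np.array([-x[1],x[0]])/A**2
        print(k,x.round(3),"A",A.round(3),"lowest",np.degrees(np.arctan2(sg*x[1],-sg*x[0])).round(1),"+-",np.degrees(np.sqrt(t@C[:2,:2]@t)).round(1),"rms",e.std().round(4),e.round(3))
E
python3 f.py
```

```text
T [ 0.094 -0.06   0.181] A 0.111 lowest -147.3 +- 5.6 rms 0.0229 [ 0.005 -0.003 -0.05   0.026 -0.023 -0.012 -0.007  0.012  0.022 -0.038
 -0.014  0.009 -0.041  0.011]
T [ 0.101 -0.058  0.182 -0.01 ] A 0.117 lowest -150.4 +- 6.0 rms 0.0225 [ 0.008  0.003 -0.041  0.04  -0.012 -0.006 -0.005  0.012  0.024 -0.033
 -0.004  0.024 -0.029  0.018]
tau [-0.097  0.064  0.446] A 0.116 lowest -146.5 +- 0.6 rms 0.0026 [ 0.002 -0.003 -0.004  0.001  0.002 -0.004 -0.004  0.001  0.003 -0.
 -0.004 -0.003 -0.004 -0.   ]
tau [-0.095  0.064  0.447 -0.002] A 0.115 lowest -145.9 +- 0.7 rms 0.0025 [ 0.002 -0.002 -0.003  0.003  0.004 -0.003 -0.003  0.001  0.003  0.001
 -0.002 -0.001 -0.002  0.001]
```

The joint-effort fit is very clean: friction is constant and the heavy side is lowest at roll -146.5° ± 1°, which is q6 ≈ 3.007. I'll turn there.

Request:
play_rows(xyz=[[0,0,0],[0,0,0],[0,0,0],[0,0,0],[0,0,0],[0,0,0],[0,0,0],[0,0,0],[0,0,0],[0,0,0]], rot=[[0,0,0.12],[0,0,0.24],[0,0,0.36],[0,0,0.48],[0,0,0.6],[0,0,0.72],[0,0,0.84],[0,0,0.96],[0,0,1.08],[0,0,1.2]], grip=[0.3,0.3,0.3,0.3,0.3,0.3,0.3,0.3,0.3,0.3])

```text
time_s: 33.3
eef_pos: [0.5988, -0.0305, 0.1484]
eef_rot: [0.031, 0.948, 0.1, 0.299]
wrist_force: [-8.2, -11.5, 1.4]
opening: 0.472
grasp_force: 63.1
```

Request:
play_rows(xyz=[[0,0,0],[0,0,0],[0,0,0],[0,0,0],[0,0,0],[0,0,0],[0,0,0],[0,0,0],[0,0,0],[0,0,0]], rot=[[0,0,0.12],[0,0,0.24],[0,0,0.36],[0,0,0.48],[0,0,0.6],[0,0,0.72],[0,0,0.84],[0,0,0.96],[0,0,1.08],[0,0,1.2]], grip=[0.3,0.3,0.3,0.3,0.3,0.3,0.3,0.3,0.3,0.3])

```text
time_s: 34.55
eef_pos: [0.5986, -0.0307, 0.1483]
eef_rot: [-0.143, 0.839, -0.454, 0.264]
wrist_force: [-8.1, -15.5, 1.1]
opening: 0.477
grasp_force: 63.1
```

Request:
play_rows(xyz=[[0,0,0],[0,0,0],[0,0,0],[0,0,0],[0,0,0],[0,0,0],[0,0,0],[0,0,0],[0,0,0],[0,0,0]], rot=[[0,0,0.12],[0,0,0.24],[0,0,0.36],[0,0,0.48],[0,0,0.6],[0,0,0.72],[0,0,0.84],[0,0,0.96],[0,0,1.06],[0,0,1.1]], grip=[0.3,0.3,0.3,0.3,0.3,0.3,0.3,0.3,0.3,0.3])

```text
time_s: 35.8
eef_pos: [0.5985, -0.0307, 0.1482]
eef_rot: [0.26, -0.479, 0.825, -0.15]
wrist_force: [-10.7, -14.9, 1.0]
opening: 0.479
grasp_force: 63.1
```

```bash
python3 - <<'E'
from h import *
from bench import vision
o,R0=st();print(yaw(R0),"to go",3.007-o["q"][5])
s=vision.camera("scene");gapscene(s)
for d in([.001,0,0],[0,.001,0]): print((R0.inv().apply(d)*1e3).round(2))
E
```

```text
t 35.8 q [-0.352  0.07   2.089  0.477  0.446  2.932] p [ 0.5985 -0.0307  0.1482] F [-10.72 -14.86   1.03] T [-2.368  1.143 -1.371] Ftool [16.96 -0.24 -7.01] Ttool [ 0.359  2.935 -0.232] op 0.479 gf 63.1
(np.float64(0.10288457144770843), np.float64(34.969461986990645)) to go 0.0753846009156347
yaw fence -0.6519292135642775
c0 [0.7302 0.0769]
left batten y 3/97% [0.0011 0.0306] 84
back face x at y=0,-.22 [ 0.0001 -0.0002] std 0.0016 2239
right face y at x=0,-.22 [-0.2188 -0.2159] 0.0033 606
[-0.41 -0.71  0.57]
[-0.87  0.5   0.  ]
```

Request:
play_rows(xyz=[[0,0,0],[0,0,0],[0,0,0],[0,0,0],[0,0,0],[0,0,0],[0,0,0],[0,0,0],[0,0,0],[0,0,0]], rot=[[0,0,0.04],[0,0,0.07],[0,0,0.07],[0,0,0.07],[0,0,0.07],[0,0,0.07],[0,0,0.07],[0,0,0.07],[0,0,0.07],[0,0,0.07]], grip=[0.3,0.3,0.3,0.3,0.3,0.3,0.3,0.3,0.3,0.3])

```text
time_s: 37.1
eef_pos: [0.5984, -0.0307, 0.1481]
eef_rot: [0.265, -0.45, 0.841, -0.141]
wrist_force: [-10.7, -14.6, 1.1]
opening: 0.476
grasp_force: 63.2
```

```bash
python3 - <<'E'
from h import *
from bench import vision
o,R0=st();print(yaw(R0),"to go",3.007-o["q"][5])
s=vision.camera("scene");gapscene(s)
cv2.imwrite("pics/end.png",s["color"][:,:,::-1])
E
```

```text
t 37.1 q [-0.352  0.07   2.089  0.478  0.446  3.   ] p [ 0.5984 -0.0307  0.1481] F [-10.66 -14.57   1.1 ] T [-2.153  1.141 -1.636] Ftool [16.62 -1.32 -7.03] Ttool [0.548 2.881 0.108] op 0.476 gf 63.2
(np.float64(0.11455542804229255), np.float64(34.97032726047611)) to go 0.0069504817041750044
yaw fence -0.668226353851509
c0 [0.7304 0.0769]
left batten y 3/97% [0.0014 0.03  ] 83
back face x at y=0,-.22 [-0.0001 -0.0002] std 0.0017 2242
right face y at x=0,-.22 [-0.2188 -0.216 ] 0.0034 606
```

View pics/end.png

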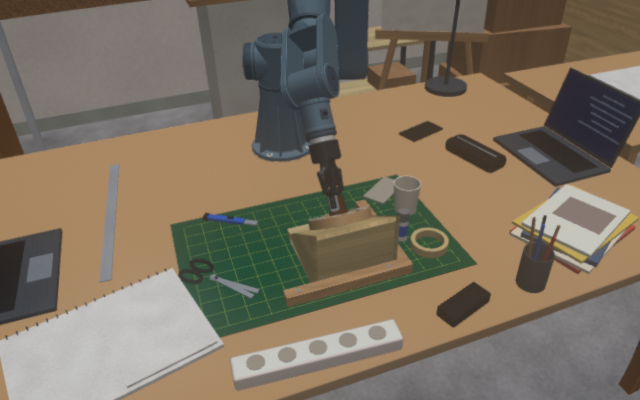

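The picture shows the stand flush in the corner (back-left at about 398,268), with the gripper on the knob (335,205) and the bystanders untouched. The wheel is within about 0.5° of the target, so I'm handing in.

```bash
python3 -c "
from bench import ctrl
print(ctrl.hand_in())"
```

```text
the job is handed in; nothing more can be done
None
```

I handed the job in at about 37 s: the stand is flush in the corner, the wheel's heavy side is at the lowest place (estimated to within a few degrees), the gripper is still holding the knob, and nothing else has been moved.

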